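Load a file of sample jars into the sampler's infeed lane

TASK

The four square jars stand in single file before the open lane of the bench sampler. Push the file from behind as one block, upright and without it buckling or coming apart, through the flared mouth until the front jar is against the lane's end stop; then slide the lane's gate fully shut behind the last jar. Do not lift the jars, and leave the bottle, beaker and dishes where they are.

Things in the scene. Friction and masses are not known exactly. Their poses are not given: they have to be found in the camera images.
- lane: Fixed infeed lane: two aluminium rails (35 mm tall, 6 mm thick) on the bench, leading to a white and teal sampler box. Origin: on the bench, on the centre line at the start of the lane proper. x: level push direction, to the sampler; y: level, across; z up. From x = 0 to 206 mm it is 58 mm wide, the bench is its floor. A tight file is 200 mm long, so when home its rear is at x = 6 mm.
- stop_face (a point): Middle of the face of the steel end stop (60 mm tall), 206 mm along the lane's x from its origin, 30 mm above the bench; axes as the lane's. The sampler box behind it is 170 long, 240 wide, 162 mm tall, and begins 9 mm beyond this face.
- flare_mouth (a point): Outer end of the flared entrance, on the bench on the centre line, at lane x = -72 mm; axes as the lane's. The rails are 90 mm apart here and narrow to a 55 mm throat from lane x = -24 to -12 mm; the gate crosses between lane x = -10 and -2 mm.
- gate (a joint): Travel (m) of the sliding steel gate: 0 fully open, 0.070 fully shut (hard stop). It slides to the lane's +y, from the lane's -y side. It starts open (0 to 0.012), has no spring, stays where it is left and takes about 1.5 N to slide. It can close only when the last jar is beyond it.
- gate_tab (a point): Middle of the outer face of the gate's push tab, a steel plate 40 mm (lane x) by 8 mm (lane y), 29 to 74 mm above the bench. The face looks to the lane's -y; push it to +y to shut the gate: when shut, the face is at lane y = -43 mm. The point is 51.5 mm above the bench; axes as the lane's. Under it two 26 mm tall cheeks guide the gate.
- jar1: Front jar of the file (nearest the lane): white square plastic jar, 50 x 50 mm, body 52 mm tall, 75 mm with its 40 mm wide grey cap, about 140 g. Origin: centre of its underside; x forward along the file, z up. The front jar's front face starts 45 to 85 mm before the lane's origin, up to 6 mm off the centre line, slightly turned.
- jar2: Second jar of the file: white square plastic jar, 50 x 50 mm, body 52 mm tall, 75 mm with its 40 mm wide grey cap, about 140 g. Origin: centre of its underside; x forward along the file, z up. It stands 1 to 3 mm behind the one in front.
- jar3: Third jar of the file: white square plastic jar, 50 x 50 mm, body 52 mm tall, 75 mm with its 40 mm wide grey cap, about 140 g. Origin: centre of its underside; x forward along the file, z up. It stands 1 to 3 mm behind the one in front.
- jar4: Last jar of the file (farthest from the lane, the one to push): white square plastic jar, 50 x 50 mm, body 52 mm tall, 75 mm with its 40 mm wide grey cap, about 140 g. Origin: centre of its underside; x forward along the file, z up. It stands 1 to 3 mm behind the one in front. Pushing the whole file takes 2 to 8 N.
- reagent: Bystander: amber reagent bottle, 70 mm wide, 150 mm tall, origin under its centre. Leave alone.
- beaker: Bystander: glass beaker, 72 mm wide, 85 mm tall, origin under its centre. Leave alone.
- dishes: Bystander: stack of three clear culture dishes (one piece), 91 mm wide, 44 mm tall, origin under its centre. Leave alone.

How it is judged:
By the outcome, as a careful person would: the job done as asked, in the order asked, and still so for the second after the job is handed in, with the robot touching nothing.
It also fails if it takes over 56 s, if anything falls off the work surface, if the arm or the gripper's body presses on something with over 40 N, if the wrist force passes 120 N, or if a joint passes its speed limit or range.

ROBOT

A 7-joint arm with a two-finger parallel gripper is mounted at the origin on the work surface. World frame = base frame: x ahead of the robot, y to its left, z up, the work surface at z = 0. Lengths are in m, angles in rad, forces in N, time in s.
With the tool pointing down it reaches from about 0.425 to 0.95 m from the base axis. Payload 4.7 kg.
Tool frame: the origin (TCP) lies at the very end of the fingers, on their centre line; the grasp point (between the pads) lies manip.grip_point_offset behind it (manip.grip_point_offset is the distance from the TCP to the grasp point, in m); z points along the fingers, y is the line along which they close (so a half turn about z gives the same grasp; the last joint's range is limited). The gripper opens to 87 mm and grips with 3 to 60 N. Pads are 19 mm wide; open, the fingers measure 117 mm over their backs; the gripper's body (75 mm by 190 mm) begins 51 mm behind the grasp point.
Start: joints at [1.214, 0.469, -0.049, 1.532, 0.024, 1.141, -0.082], TCP at [0.217, -0.639, 0.223] pointing down, gripper open.
Joint ranges: [-2.59, 2.59], [-0.33, 1.99], [-1.39, 1.29], [0.1, 2.45], [-1.04, 4.18], [0.21, 1.99], [-2.66, 2.66]. Speed limits (rad/s): [2.57, 2.57, 3.14, 3.14, 3.14, 3.14, 3.14].

INTERFACE

Orientations are given as [roll, pitch, yaw] about the fixed x, y, z axes, in that order (R = Rz(yaw) Ry(pitch) Rx(roll)).
In Python, from workcell import manip, sensors, capture gives the robot as it stands. The module is installed in compiled form; this text tells all that it offers. Calls block until the motion is done:
- manip.reach(position, orientation): joint-space move of the TCP to a pose.
- manip.move_l(position, rotation=None, feed=0.15): straight line of the TCP; rotation=None keeps the orientation; feed is the mean speed in m/s.
- manip.move_joints(angles): joint-space move.
- manip.set_gripper(opening, f_grip=None): finger opening in m; f_grip is the grip in N (None keeps the last); returns when the fingers have stopped.
- manip.pause(seconds).
- manip.ik(position, orientation): joint angles nearest the present ones, or None.
- sensors.read_state(): the state.
- capture(name): name is "scene" or "top" or "wrist"; returns a dict with "img" (420x560x3 uint8, red, green, blue), "range_z" (420x560 float32, m along the optical axis (not along the pixel's ray), 0 where there is no reading), "K" (3x3 intrinsics, pixels), "k1" (the pictures are not rectified: a ray, as slopes to the right and down, at radius r is drawn at 1 + k1 r^2 times it, then the intrinsics apply), "R" (3x3) and "t" (3): a world point X has camera coordinates R X + t; the wrist camera has in their place "T_tool_cam" (4x4, takes a point from camera to tool coordinates, whose origin is the TCP and whose axes are the flange's). Camera axes: x right, y down, z forward; pixel columns grow to the right and rows downward; lengths in m; the calibration is good to about 2 mm. A picture is of the moment at which its call begins: read the wrist's pose just before it.
A pose or a line that the arm cannot do raises manip.Unreachable and nothing moves.
- manip.job_done(): hands the job in; it is judged then, once.
The state is a dict: "t": time; "joints": joint angles; "qvel": joint speeds; "effort": joint torques, N m; "tcp_pos": TCP position; "tool_rot": TCP orientation; "force": force on the tool from outside, world axes, zero at the start; "moment": the same for the moment, N m; "grip_width": finger opening in m; "finger_force": force on a finger pad.
Only numpy, scipy, OpenCV 4.12 (cv2) and the standard library are available. Lean on these libraries where they do the work, as an engineer would, in place of code of your own. Each camera call takes 0.05 s, during which the arm holds its last target. There are 200 camera calls.

## Working session

There is one attempt and no reset: what is moved stays moved. The work goes in short steps, each a Python script; the robot and the scene stay as the last script left them, time stands still between calls to the robot, and variables do not carry over. Pictures are saved under pics/ and viewed, at most 10 in all, crops included, and the job is handed in when it is done.

```bash
mkdir -p pics
cat > h.py <<'E'
import numpy as np, cv2
from workcell import manip, sensors, capture
def cloud(c):
    K,k1=c["K"],c["k1"]; d=np.array([k1,0,0,0,0.])
    h,w=c["range_z"].shape
    u,v=np.meshgrid(np.arange(w),np.arange(h))
    p=cv2.undistortPoints(np.stack([u,v],-1).reshape(-1,1,2).astype(float),K,d).reshape(h,w,2)
    z=c["range_z"].astype(float); P=np.dstack([p*z[...,None],z])
    X=(P-c["t"])@c["R"]; X[z==0]=np.nan
    return X
E
python3 - <<'E'
from h import *
for n in("top","scene"):
    c=capture(n); cv2.imwrite(f"pics/{n}0.png",c["img"][...,::-1]); np.savez(f"{n}0.npz",**c)
    print(n,c["K"].tolist(),c["k1"],(-c["R"].T@c["t"]).tolist())
print(sensors.read_state(), manip.grip_point_offset)
E
```

```text
top [[417.8639800515873, 0.0, 280.2187972532235], [0.0, 417.8639800515873, 212.94843681814132], [0.0, 0.0, 1.0]] -0.07714666855562856 [0.45070278272076797, 0.02736384163445503, 0.82524110540612]
scene [[384.40971905952824, 0.0, 284.05495519492297], [0.0, 384.40971905952824, 210.59150586042506], [0.0, 0.0, 1.0]] -0.011912191122888232 [0.9561023741865657, -0.28501618703789083, 0.641059769696574]
{'t': 0.1, 'joints': array([ 1.21409629,  0.46943018, -0.04857362,  1.5335638 ,  0.0240883 ,
        1.14103229, -0.08230501]), 'qvel': array([ 0.00139274, -0.00130002, -0.00120537, -0.00321718, -0.00010293,
       -0.0013035 ,  0.00060564]), 'effort': array([ 1.03772665e-03, -5.09169424e+01, -8.09279736e-02, -2.36829364e+01,
       -6.14821608e-02,  3.44895269e-02,  6.31401508e-05]), 'tcp_pos': array([ 0.21715071, -0.63854017,  0.22156205]), 'tool_rot': array([-3.13974516e+00,  6.41990246e-05,  3.27799946e-01]), 'force': array([0.01861712, 0.77150742, 0.8844015 ]), 'moment': array([-0.00830342, -0.01510056,  0.01724909]), 'finger_force': 0.0, 'grip_width': 0.08686580038975332} 0.0187
```

View pics/top0.png

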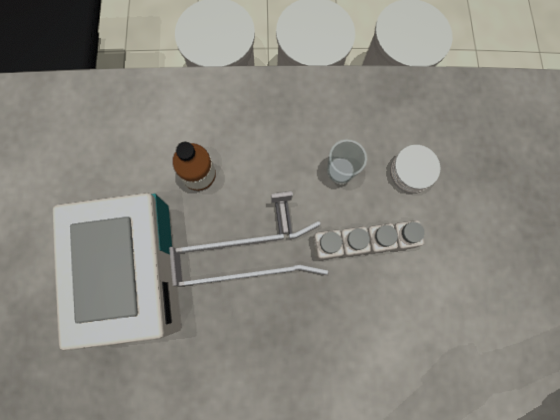

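View pics/scene0.png

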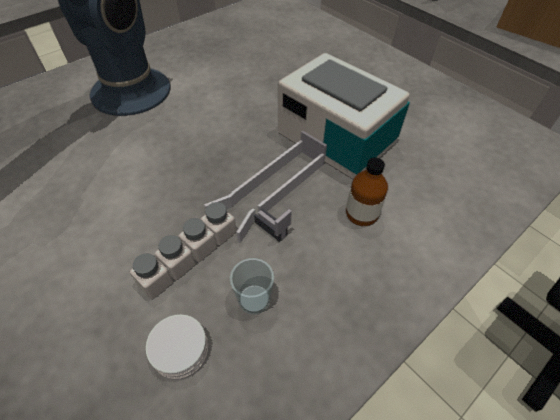

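Top view: the file runs along row ≈240 (caps at columns 331–412), the lane goes left to the stop (≈175,265), the gate tab is at (282,195), and the beaker is at (345,160) with the dishes at (416,168). Next I fit the positions.

Run:
```python
from h import *
c=dict(np.load("top0.npz")); X=cloud(c); print("zchk bench",np.nanmedian(X[300:400,200:300],(0,1)), "up",X[150,300]-X[300,300],"left",X[330,200]-X[330,400])
Z=X[...,2]
def comp(lo,hi,box,mn=15):
    m=((Z>lo)&(Z<hi)).astype(np.uint8); b=np.zeros_like(m); b[box[1]:box[3],box[0]:box[2]]=1
    n,l,s,_=cv2.connectedComponentsWithStats(m*b)
    for i in range(1,n):
        if s[i,4]>=mn:
            P=X[l==i]; r=cv2.minAreaRect(P[:,:2].astype(np.float32)*1000)
            print(s[i].tolist(),"med",P.mean(0).round(4),"rect",np.round(r[0],1),np.round(r[1],1),round(r[2],2))
print("caps");comp(.068,.085,(310,205,430,270))
print("bodies");comp(.045,.06,(310,205,430,270))
print("rails");comp(.028,.042,(170,215,335,300))
print("tab");comp(.06,.085,(260,180,305,245),5)
print("gate low");comp(.015,.06,(260,180,305,232),5)
print("stop");comp(.052,.068,(165,235,180,300),5)
print("byst");comp(.03,.2,(320,130,450,200))
# rail lines: middle points by column
for (a,b,r0,r1) in((185,278,225,258),(185,292,260,295)):
    m=(Z>.028)&(Z<.042); q=np.zeros_like(m); q[r0:r1,a:b]=1; P=X[m&q]
    f=cv2.fitLine(P[:,:2].astype(np.float32),cv2.DIST_HUBER,0,.001,.001).ravel(); print("line",f,np.degrees(np.arctan2(f[1],f[0])),len(P),P[:,1].min(),P[:,1].max())
```

```text
zchk bench [ 0.35242113  0.06747461 -0.00115449] up [ 0.30687838 -0.01026524 -0.00088851] left [ 0.01080756  0.38719009 -0.00086731]
caps
[403, 221, 21, 22, 359] med [ 0.5621 -0.2408  0.0733] rect [ 562.4 -241.5] [39.1 37.5] 34.47
[375, 225, 23, 21, 371] med [ 0.557  -0.1893  0.0735] rect [ 557.  -189.8] [40.2 37.5] 89.54
[348, 228, 21, 21, 347] med [ 0.5521 -0.137   0.0736] rect [ 552.6 -137.2] [36.3 37.2] 88.87
[321, 231, 21, 22, 364] med [ 0.547  -0.0865  0.0738] rect [547.3 -86.5] [36.8 38.7] 88.85
bodies
[368, 221, 56, 31, 544] med [ 0.555  -0.2063  0.0494] rect [ 560.1 -215.2] [ 50.5 102. ] 5.92
[315, 226, 55, 32, 572] med [ 0.5457 -0.1064  0.0495] rect [ 549.9 -111.7] [50.5 99.7] 5.97
rails
[282, 215, 6, 17, 54] med [ 0.5905 -0.0046  0.0295] rect [591.   -4.5] [32.   7.9] 6.76
[290, 221, 31, 16, 118] med [ 0.5772 -0.0434  0.0339] rect [577.1 -43.4] [ 7.3 63.8] 23.79
[170, 232, 2, 15, 19] med [0.5612 0.2147 0.0327] rect [563.3 214.8] [28.7  1. ] 4.78
[175, 234, 153, 52, 957] med [0.5194 0.083  0.034 ] rect [524.9  61.2] [ 81.6 284.2] 3.4
[314, 235, 7, 24, 28] med [ 0.5425 -0.06
[... 225 characters left out ...]
ate low
[271, 196, 22, 36, 380] med [ 0.6102 -0.0021  0.0297] rect [6.066e+02 5.000e-01] [63.4 40. ] 0.63
[298, 228, 7, 4, 16] med [ 0.5754 -0.0373  0.0342] rect [574.3 -36.7] [ 5.1 12.7] 24.25
stop
[166, 235, 11, 65, 284] med [0.51   0.2058 0.0593] rect [509.3 205.3] [117.7  10.3] 6.51
byst
[328, 140, 39, 42, 859] med [ 0.708  -0.1267  0.0644] rect [ 703.5 -124.1] [68.9 70.2] 60.44
[394, 145, 46, 45, 1614] med [ 0.6968 -0.2708  0.0422] rect [ 698.  -272.4] [90.9 90.7] 60.39
line [ 0.11481415 -0.993387    0.5549119   0.09864812] -83.40709 331 0.010655748614118764 0.18654523206927842
line [ 0.11620466 -0.9932253   0.49192166  0.0854108 ] -83.32688 366 -0.014386311719888346 0.18468059531744024
```

```bash
cat >> h.py <<'E'
ex=np.array([-.1155,.9933]); ex/=np.linalg.norm(ex); ey=np.array([-ex[1],ex[0]])
s0=-.066; l0=-.53055
W=lambda x,y,z: [*( (x+s0)*ex+(y+l0)*ey ),z]
L=lambda p:(float(np.dot(p[:2],ex)-s0),float(np.dot(p[:2],ey)-l0))
LY=np.arctan2(ex[1],ex[0])-np.pi   # tool y across lane
def st():
    s=sensors.read_state(); f=s["force"][:2]
    return L(s["tcp_pos"]),float(f@ex),float(f@ey),s["force"][2],s
def show(m=""):
    p,a,b,z,s=st(); print(m,"t%.1f"%s["t"],"lane",np.round(p,4),"z%.4f"%s["tcp_pos"][2],"F",np.round([a,b,z],1))
E
python3 - <<'E'
from h import *
c=dict(np.load("top0.npz")); X=cloud(c); Z=X[...,2]
m=(Z>.03)&(Z<.17); m[:, :172]=0; m[:,220:]=0; m[:140]=0; m[192:]=0
P=X[m]; print("reagent lane", [np.round(L(p),3) for p in (P.min(0),P.max(0),np.median(P,0))])
for n in((.5621,-.2408),(.557,-.1893),(.5521,-.137),(.547,-.0865),(.6382,.001),(.5093,.2053)): print(np.round(L(n),4))
for yaw in(LY,LY+np.pi): 
    for x in(-.31,0): print(yaw,x,manip.ik(W(x,0,.017),[np.pi,0,yaw]))
E
```

```text
reagent lane [array([ 0.121, -0.144]), array([ 0.182, -0.22 ]), array([ 0.146, -0.169])]
[-0.2381  0.    ]
[-0.1864 -0.0009]
[-0.1339 -0.002 ]
[-0.0831 -0.0028]
[-0.0067 -0.1035]
[0.2111 0.0009]
-1.4550371090740857 -0.31 [ 0.29073376  0.6593559   0.20621724  1.76517052 -0.18790388  0.73623539
 -2.43126244]
-1.4550371090740857 0 [-0.83158202  0.83526128  1.10394878  2.07641796 -0.99974084  0.90593247
 -2.16570466]
1.6865555445157074 -0.31 [ 0.704513    0.68715699 -0.38424385  1.73784566  0.34364303  0.78351251
  0.26903858]
1.6865555445157074 0 [ 0.36004784  0.5850797  -0.55911466  2.01063964  0.48567757  0.67839266
 -0.39493298]
```

```bash
sed -i 's/-np.pi   # tool/   # tool/' h.py
python3 - <<'E'
from h import *
th=LY-.015; o=[np.pi,0,th]
manip.set_gripper(.010)
manip.reach(W(-.31,0.0005,.15),o)
manip.move_l(W(-.31,0.0005,.017),o,feed=.12); show("down")
manip.move_l(W(-.276,0.0005,.017),o,feed=.08); show("pre")
x=-.276
for x in (-.270,-.264,-.258):
    manip.move_l(W(x,.0005*0-(x+.27)*.015,.017),o,feed=.03); show()
c=capture("top"); cv2.imwrite("pics/t1.png",cv2.resize(c["img"][180:310,150:460,::-1],None,fx=2.5,fy=2.5))
E
```

```text
down t4.5 lane [-3.103e-01 -2.000e-04] z0.0179 F [ 0.1 -0.4 -0.5]
pre t5.1 lane [-0.2756  0.0003] z0.0172 F [-0.9 -0.2  0.2]
 t5.5 lane [-0.2699  0.    ] z0.0170 F [ 0.4  0.4 -0.4]
 t5.8 lane [-0.2636  0.    ] z0.0169 F [-0.6  0.9 -0.1]
 t6.2 lane [-0.257  -0.0004] z0.0170 F [-0.  -1.   0.5]
```

View pics/t1.png

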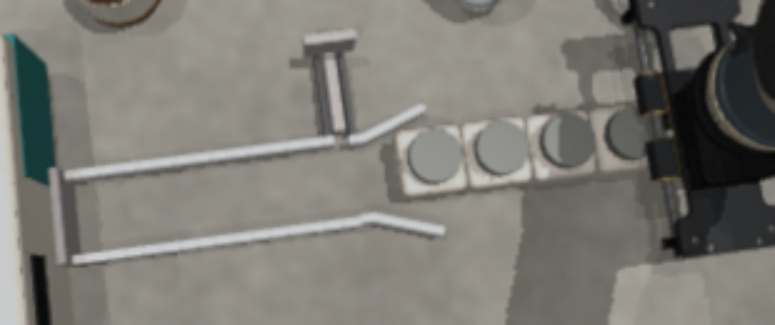

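The file moves as one: caps at crop (434,154) to (628,132), straight and tight, jar1 entering the flare. I'll go on in stages and track the caps numerically.

```bash
cat >> h.py <<'E'
def caps():
    X=cloud(capture("top")); Z=X[...,2]; m=((Z>.068)&(Z<.085))
    lx=X[...,:2]@ex-s0; ly=X[...,:2]@ey-l0
    m&=(abs(ly)<.035)&(lx<.2)
    n,l,s,_=cv2.connectedComponentsWithStats(m.astype(np.uint8)); r=[]
    for i in range(1,n):
        if s[i,4]>150: k=l==i; r.append((int(s[i,4]),*np.round(1000*np.array([(np.nanmin(lx[k])+np.nanmax(lx[k]))/2,(np.nanmin(ly[k])+np.nanmax(ly[k]))/2,np.nanmean(Z[k])]),1)))
    print("caps",sorted(r,key=lambda q:-q[1]))
E
python3 - <<'E'
from h import *
caps()
for x,th in((-.235,LY-.010),(-.21,LY-.005),(-.18,LY)):
    manip.move_l(W(x,-.0004 if x<-.2 else 0,.017),[np.pi,0,th],feed=.04); show(); caps()
E
```

```text
caps [(366, np.float64(-70.1), np.float64(-4.8), np.float64(73.8)), (352, np.float64(-119.7), np.float64(-3.7), np.float64(73.7)), (373, np.float64(-169.3), np.float64(-2.6), np.float64(73.5)), (293, np.float64(-216.2), np.float64(-1.1), np.float64(73.5))]
 t7.0 lane [-0.2341 -0.0005] z0.0170 F [ 0.5  0.6 -0. ]
caps [(369, np.float64(-47.1), np.float64(-3.6), np.float64(74.0)), (377, np.float64(-97.5), np.float64(-3.1), np.float64(73.7)), (355, np.float64(-146.3), np.float64(-2.0), np.float64(73.6)), (293, np.float64(-192.4), np.float64(-1.5), np.float64(73.4))]
 t7.8 lane [-0.2092 -0.0007] z0.0171 F [0.6 0.8 0.3]
caps [(374, np.float64(-21.6), np.float64(-2.6), np.float64(73.9)), (369, np.float64(-71.5), np.float64(-1.9), np.float64(73.8)), (350, np.float64(-120.8), np.float64(-1.8), np.float64(73.7)), (285, np.float64(-167.4), np.float64(-1.3), np.float64(73.4))]
 t8.8 lane [-1.793e-01 -1.000e-04] z0.0170 F [-0.7  0.8  0.4]
caps [(372, np.float64(7.9), np.float64(-1.7), np.float64(74.0)), (372, np.float64(-42.3), np.float64(-1.6), np.float64(73.8)), (368, np.float64(-91.8), np.float64(-0.9), np.float64(73.8)), (262, np.float64(-137.4), np.float64(-1.0), np.float64(73.5))]
```

Run:
```python
from h import *
o=[np.pi,0,LY]
for x in(-.10,-.03,-.014):
    manip.move_l(W(x,0,.017),o,feed=.04); show(); caps()
    if abs(st()[2])>15: break
else:
    while x<.004:
        x+=.002; manip.move_l(W(x,0,.017),o,feed=.02); show()
        if st()[1]<-7: break
caps()
```

```text
t10.9 lane [-0.1001  0.    ] z0.0170 F [-1.7 -0.3 -1.1]
caps [(382, np.float64(86.1), np.float64(-2.5), np.float64(74.1)), (378, np.float64(35.7), np.float64(-1.7), np.float64(74.0)), (374, np.float64(-14.0), np.float64(-1.5), np.float64(73.9)), (236, np.float64(-57.4), np.float64(-0.6), np.float64(73.9))]
 t12.9 lane [-0.03  0.  ] z0.0170 F [-0.9 -0.5 -0.5]
caps [(391, np.float64(156.2), np.float64(-1.6), np.float64(74.0)), (386, np.float64(106.3), np.float64(-1.5), np.float64(74.1)), (378, np.float64(55.8), np.float64(-1.4), np.float64(74.1)), (193, np.float64(14.1), np.float64(-0.4), np.float64(74.0))]
 t13.5 lane [-0.0129 -0.0002] z0.0171 F [-0.3  0.1  0.2]
caps [(394, np.float64(174.5), np.float64(-2.0), np.float64(74.1)), (388, np.float64(124.3), np.float64(-2.2), np.float64(74.1)), (379, np.float64(73.9), np.float64(-1.2), np.float64(74.0))]
 t13.8 lane [-0.0118 -0.0001] z0.0170 F [ 1.  -0.2 -0.8]
 t14.1 lane [-0.0104  0.    ] z0.0170 F [-1.9 -0.4 -0.2]
 t14.3 lane [-0.0081  0.    ] z0.0170 F [-2.4 -0.1  0.9]
 t14.6 lane [-0.006 -0.   ] z0.0170 F [-2.2 -0.3  0.6]
 t14.8 lane [-0.0059  0.    ] z0.0170 F [-6.  -0.2  0.4]
 t15.1 lane [-0.0059  0.0001] z0.0171 F [-9.4  0.2  0.8]
caps [(394, np.float64(180.1), np.float64(-1.7), np.float64(74.1)), (393, np.float64(130.7), np.float64(-1.5), np.float64(74.0)), (381, np.float64(80.6), np.float64(-1.6), np.float64(74.1))]
```

The file is home: it stalled at the nominal position with about 9 N, and jar1's centre is at 180 mm. Now back off and shut the gate.

Run:
```python
from h import *
o=[np.pi,0,LY]
manip.move_l(W(-.06,0,.017),o,feed=.06); manip.move_l(W(-.06,0,.16),o,feed=.15); caps()
manip.set_gripper(0)
manip.move_l(W(-.0067,-.15,.16),o,feed=.15); manip.move_l(W(-.0067,-.15,.042),o,feed=.12); show("down")
manip.move_l(W(-.0067,-.125,.042),o,feed=.06); show()
y=-.125
while y<-.05:
    y+=.004 if y<-.07 else .002
    manip.move_l(W(-.0067,y,.042),o,feed=.04); show()
    if st()[2]<-9: break
```

```text
caps [(391, np.float64(180.4), np.float64(-1.9), np.float64(74.1)), (391, np.float64(130.6), np.float64(-1.5), np.float64(74.0)), (383, np.float64(80.6), np.float64(-1.7), np.float64(74.1)), (377, np.float64(30.1), np.float64(-0.7), np.float64(73.9))]
down t20.2 lane [-0.0066 -0.1508] z0.0430 F [ 0.3 -0.2 -0.5]
 t20.8 lane [-0.0068 -0.125 ] z0.0423 F [ 0.1 -0.7  0.6]
 t21.1 lane [-0.0067 -0.1209] z0.0419 F [-0.4  0.5  0.2]
 t21.3 lane [-0.0066 -0.1169] z0.0421 F [ 0.3  0.3 -0.6]
 t21.6 lane [-0.0067 -0.1127] z0.0421 F [ 0.5 -0.4 -0.3]
 t21.8 lane [-0.0067 -0.1086] z0.0420 F [-0.5 -1.6  0.8]
 t22.1 lane [-0.0067 -0.1045] z0.0419 F [ 0.8 -0.4  0.5]
 t22.3 lane [-0.0068 -0.1004] z0.0419 F [ 0.3 -1.1  0.7]
 t22.6 lane [-0.0067 -0.0965] z0.0420 F [0.6 0.2 0.1]
 t22.8 lane [-0.0067 -0.0925] z0.0420 F [0.2 0.2 0.1]
 t23.1 lane [-0.0067 -0.0885] z0.0420 F [ 0.3  0.3 -0.2]
 t23.3 lane [-0.0067 -0.0845] z0.0420 F [ 0.3 -0.5 -0.3]
 t23.6 lane [-0.0067 -0.0805] z0.0419 F [-0.5  0.2  0.3]
 t23.8 lane [-0.0067 -0.0765] z0.0420 F [-0.5 -1.5  1.4]
 t24.1 lane [-0.0068 -0.0725] z0.0420 F [ 0.3  0.1 -1.2]
 t24.3 lane [-0.0067 -0.0685] z0.0419 F [-0.4  0.1 -0.3]
 t24.6 lane [-0.0067 -0.0668] z0.0420 F [-0.3 -0.7 -0.5]
 t24.8 lane [-0.0067 -0.0649] z0.0420 F [-0.3 -1.3  0.7]
 t25.1 lane [-0.0067 -0.0628] z0.0420 F [-0.3 -0.5  0.1]
 t25.3 lane [-0.0067 -0.0608] z0.0420 F [-0.2 -0.6  0.3]
 t25.6 lane [-0.0067 -0.0587] z0.0420 F [-0.4 -0.3  0.6]
 t25.8 lane [-0.0067 -0.0567] z0.0420 F [-0.4 -0.8  0. ]
 t26.1 lane [-0.0067 -0.0548] z0.0420 F [ 0.2 -0.5  0.2]
 t26.3 lane [-0.0067 -0.0545] z0.0423 F [-0.7 -4.7 -2.5]
 t26.6 lane [-0.0066 -0.0544] z0.0428 F [ 0.4 -9.2 -4.1]
```

Hard stop reached: the travel stalled with about 9 N. Back off and check.

Run:
```python
from h import *
o=[np.pi,0,LY]
manip.move_l(W(-.0067,-.12,.042),o,feed=.08); manip.move_l(W(-.0067,-.13,.2),o,feed=.15); manip.move_l(W(-.2,-.05,.25),o,feed=.2)
caps(); show()
c=capture("top"); X=cloud(c); Z=X[...,2]; m=(Z>.06)&(Z<.085); m[:,:265]=0; m[:,310:]=0
lx=X[...,:2]@ex-s0; ly=X[...,:2]@ey-l0; m&=(ly<-.03)&(ly>-.13)&(abs(lx+.006)<.03)
print("tab y min/max",ly[m].min(),ly[m].max(),m.sum())
cv2.imwrite("pics/t2.png",cv2.resize(c["img"][120:310,140:460,::-1],None,fx=2.5,fy=2.5))
```

```text
caps [(390, np.float64(180.3), np.float64(-2.0), np.float64(74.2)), (390, np.float64(130.6), np.float64(-1.5), np.float64(74.0)), (381, np.float64(80.6), np.float64(-1.7), np.float64(74.0)), (381, np.float64(30.1), np.float64(-0.6), np.float64(74.0))]
 t30.1 lane [-0.1981 -0.0505] z0.2497 F [-0.4  0.5 -0.4]
tab y min/max -0.043506069098064204 -0.03475361258194665 115
```

View pics/t2.png

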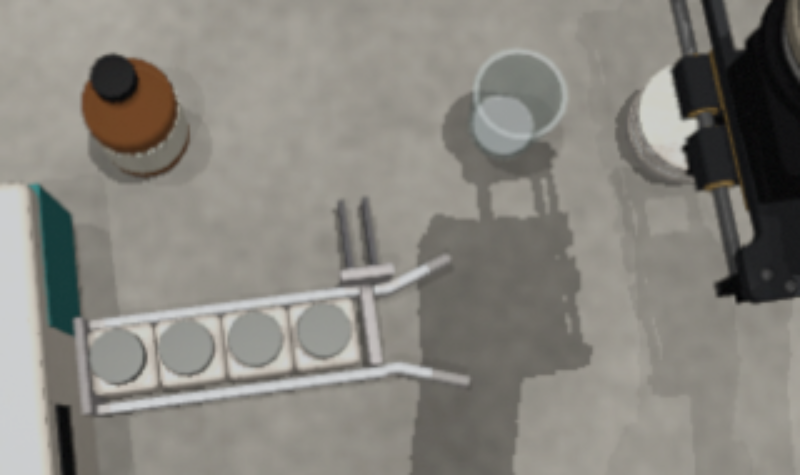

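The picture shows all four jars upright and tight against the stop, with caps at crop (118,355) to (325,330). The gate is shut across the lane at (370,325), its tab face at y = -43.5 mm against the -43 mm given, and the bottle, beaker and dishes look untouched.

```bash
python3 -c "
from h import *
print(manip.job_done())"
```

```text
the job is handed in; nothing more can be done
None
```

The job is handed in at about 30 s on the robot's clock: all four jars stand upright and tight against the end stop, the gate is fully shut behind them, and the bottle, beaker and dishes were left alone.

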